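# Shift the cable feed lever through its gate to the pinned slot

## Task

The feed unit's change lever stands in the park slot, the middle one of its gate. Push it gently with the fingertips or the outside of the fingers, without pinching the knob, through the gate and fully home into the slot whose end carries the upright pin, without running it into any of the three other corner slots on the way. Leave the tools and parts on and around the unit where they are.

Things in the scene. Friction and masses are not known exactly. Their poses are not given: they have to be found in the camera images.
- feed_unit: White box with a blue band, fixed to the table: 240 (x) x 300 (y) x 115 mm high. Origin: centre of its underside, at table height; its x points away from the robot at yaw 0, z up; position and yaw vary. A grey gate plate, 140 (x) x 130 (y) mm and 12 mm thick, lies centred on its deck, its top 127 mm above the table.
- gate_centre (a point): Centre of the gate, on the plate's top. Openings in the plate, all 16 mm wide (unit's frame): a cross channel along y at x = 0, ending at y = +-40 mm; four corner slots along x at y = +32 and -32 mm, from the channel to x = +36 and to x = -36 mm; and the park slot along x at y = 0, from the channel to x = -36 mm only (towards the robot).
- park_end (a point): Middle of the closed end of the park slot, where the lever starts: x = -28, y = 0 mm from the gate's centre, on the plate's top. The channel's wall opposite this slot is unbroken: a lever pushed out of park stops there, in line with the channel. Pushed on to an end of the channel, it stops in line with the two corner slots there.
- knob (a point): Centre of the lever's knob, a black rounded block 36 x 36 mm across and 40 mm high on top of the 12 mm steel stem. 180 mm from the pivot; 201 mm above the table when upright. Its z axis runs up the stem; x and y are the unit's when upright. Where the lever stops the knob is about 3 mm in x (channel wall), 60 mm in y (channel end), 52 mm in x (slot end) from the gate's centre.
- neck (a point): Point on the stem's axis at the gate plate, 100 mm from the pivot, 80 mm below the knob's centre. The knob moves 1.8 times as far as the neck. The stem has 2 mm of play either side of an opening's centre line, so the neck stops 30 mm in x from the gate's centre at a slot's end and 34 mm in y at the channel's end.
- lever_side (a joint): Sideways tilt of the lever (rad): 0 upright, positive towards the unit's +y. The pivot lies on the unit's z axis, 21 mm above the table. About +-0.33 at the ends of the cross channel. The lever stays where it is left; moving it takes about 2 N at the knob; the gate's walls are rigid.
- lever_shift (a joint): Fore and aft tilt of the lever (rad): positive towards the unit's +x, away from the robot. 0 in the cross channel, about +-0.29 at the end of a slot. It starts in the park slot, at -0.27 to -0.18. Same friction, stays where it is left.
- pin_marker: The marker of the wanted slot, fixed on the plate just beyond that slot's closed end: a round white disc 24 mm across and 4 mm thick with an upright pin, 12 mm thick, its top 30 mm above the plate. Origin: centre of its underside, on the plate's top, at x = +-50, y = +-32 mm in the unit's frame. Which of the four corner slots it marks varies.
- blank_a: Flat square white blank, 22 x 22 x 4 mm, fixed beyond the end of a corner slot that is not wanted. Origin as for the pin marker.
- blank_b: A second such blank.
- blank_c: A third such blank.
- collar: Loose steel collar, 38 mm across, 18 mm high, lying on the unit's deck on its +y side. Leave alone.
- screwdriver: Loose screwdriver, 150 mm long, lying on the unit's deck on its -y side. Leave alone.
- wrench: Loose wrench, 160 mm long, on the table on the unit's +y side. Leave alone.
- spool: Loose grey empty spool, 68 mm across, 52 mm high, on the table on the unit's -y side. Leave alone.
- jar: Loose clear jar, 60 mm across, 80 mm high, on the table on the unit's -y side. Leave alone.
- meter: Loose hand meter, 130 x 70 x 36 mm, on the table on the unit's +y side. Leave alone.

How it is judged (in metres and radians):
At the end, for the whole second after the job is handed in: The lever stands still in the slot with the pin, its neck within 26.5 mm (horizontally) of the pin's axis: against the slot's end or within some 6 mm of it (horizontal distance between neck and pin_marker below 0.0265 m and velocity of joint lever_shift between -0.05 and 0.05 rad/s and velocity of joint lever_side between -0.05 and 0.05 rad/s); the robot touches nothing.
It fails at once if the lever is run into one of the three other corner slots (neck within 34 mm of a blank's centre, more than half way in) (horizontal distance between neck and blank_a below 0.034 m or horizontal distance between neck and blank_b below 0.034 m or horizontal distance between neck and blank_c below 0.034 m).
It fails at once if the lever is forced (fingers press on it with more than 50 N) (contact force between the fingers and lever_shift above 50 N).
It fails at once if the knob is pinched (two opposite sides pressed with more than 1.5 N at once) ((contact force between the fingers and lever_shift_c1 above 1.5 N and contact force between the fingers and lever_shift_c2 above 1.5 N) or (contact force between the fingers and lever_shift_c3 above 1.5 N and contact force between the fingers and lever_shift_c4 above 1.5 N)).
It fails at once if a loose tool or part is moved by more than 20 mm or lifted (distance of any of collar, screwdriver, wrench, spool, jar, meter from where it was at the start of the episode above 0.02 m).
It also fails if it takes over 48 s, if anything falls off the work surface, if the arm or the gripper's body presses on something with over 40 N, if the wrist force passes 120 N, or if a joint passes its speed limit or range.

## Robot

A 7-joint arm with a two-finger parallel gripper is mounted at the origin on the work surface. World frame = base frame: x ahead of the robot, y to its left, z up, the work surface at z = 0. Lengths are in mm, angles in rad, forces in N, time in s.
With the tool pointing down it reaches from about 425 to 825 mm from the base axis. Payload 3.6 kg.
Tool frame: the origin (TCP) lies at the very end of the fingers, on their centre line; the grasp point (between the pads) lies 19 mm behind it; x points along the fingers, y is the direction in which the jaws open and shut, and the axes are right-handed (so a half turn about x gives the same grasp; the last joint's range is limited). The gripper opens to 93 mm and grips with 3 to 60 N. Pads are 15 mm wide; open, the fingers measure 128 mm over their backs; the gripper's body (75 mm by 188 mm) begins 65 mm behind the grasp point.
Start: joints at [1.319, 0.615, -0.013, 1.423, 0.008, 1.103, -0.04], TCP at [145.54, -633.466, 218.64] pointing down, gripper open.
Joint ranges: [-3.12, 3.12], [-0.3, 2.06], [-1.34, 1.32], [0.26, 2.42], [-1.36, 4.5], [0.01, 1.98], [-2.84, 2.84]. Speed limits (rad/s): [2.79, 2.79, 3.14, 3.14, 3.14, 3.14, 3.14].

## Interface

Orientations are given as a unit quaternion [w, x, y, z].
In Python, from workcell import robot gives the robot as it stands. The module is installed in compiled form; this text tells all that it offers.
- The arm moves only by the shell command python3 -m pendant 'ROWS'. ROWS is a JSON object of lists of equal length, an entry for each row: "claw": the finger opening in mm, from 0 to 93; "offset": the shift along the tool's x, y, z in mm, a list of three; "dr": the turn, a rotation vector about the tool's x, y, z in degrees, a list of three. In form: {"claw": [claw, ...], "offset": [[tx, ty, tz], ...], "dr": [[wx, wy, wz], ...]}. A call has 1 to 8 rows; each row is the pose to reach, as a shift and turn from the pose commanded when the call began, along the tool's axes at that moment; what a row does not reach only later rows make up. A row lasts 1/12 s, in which the tool goes at most 41.7 mm and 7.16 degrees, less where a joint would pass 70% of its speed; a pose out of reach is approached as far as the arm can. A call with a gripper value outside its range is refused whole. The fingers move at their own pace and stop on an object; the grip force is fixed at half the most. Time passes only in rows, so rows that repeat a pose let the fingers close. It gives the time, the measured TCP pose, the force and the opening at its end, in the units of the state.
- robot.state(): the state, without advancing time (a new reading comes with each control period).
- robot.camera(name): name is "scene" or "top"; returns a dict with "color" (384x512x3 uint8, blue, green, red), "z_map" (384x512 float32, mm along the optical axis (not along the pixel's ray), 0 where there is no reading), "camera_matrix" (3x3 intrinsics, pixels), "R" (3x3) and "t" (3): a world point X has camera coordinates R X + t. Camera axes: x right, y down, z forward; pixel columns grow to the right and rows downward; lengths in mm; the calibration is good to about 2 mm. A picture is of the moment at which its call begins.
- robot.job_done(): hands the job in, once; it reports no verdict.
The state is a dict: "time": time; "q": joint angles; "joint_vel": joint speeds; "joint_torque": joint torques, N m; "ee_pos": TCP position; "eef_rot": TCP orientation; "contact_force": force on the tool from outside, world axes, zero at the start; "wrist_torque": the same for the moment, N m; "opening": finger opening in mm.
Only numpy, scipy, OpenCV 4.12 (cv2) and the standard library are available. Lean on these libraries where they do the work, as an engineer would, in place of code of your own. Each camera call takes 0.05 s, during which the arm holds its last target.

## Working session

There is one attempt and no reset: what is moved stays moved. The work goes in short steps, Python scripts to look and compute and a shell command to move; the robot and the scene stay as the last step left them, time stands still between calls to the robot, and variables do not carry over. Pictures are saved under pics/ and viewed, and the job is handed in when it is done.

```bash
mkdir -p pics; python3 - <<'E'
from workcell import robot
import cv2, numpy as np
s=robot.state()
print({k:np.round(v,3) for k,v in s.items()})
for n in("scene","top"):
    c=robot.camera(n); cv2.imwrite(f"pics/{n}0.png",c["color"])
    np.savez(f"/tmp/{n}0.npz",**c); print(n,c["camera_matrix"],c["R"],c["t"])
E
```

```text
{'time': np.float64(0.0), 'q': array([ 1.318,  0.616, -0.013,  1.425,  0.008,  1.103, -0.04 ]), 'joint_vel': array([-0.   , -0.001,  0.002, -0.002,  0.001, -0.001,  0.001]), 'joint_torque': array([ 0.0000e+00, -4.5893e+01,  2.0900e-01, -1.6575e+01, -6.1000e-02,
        2.0000e-02,  0.0000e+00]), 'ee_pos': array([ 145.365, -632.736,  217.494]), 'eef_rot': array([-0.079, -0.702, -0.081,  0.703]), 'contact_force': array([-0.079,  0.521, -0.01 ]), 'wrist_torque': array([ 0.029, -0.03 ,  0.021]), 'opening': np.float64(92.844)}
scene [[397.539292     0.         260.54483074]
 [  0.         397.539292   193.6770629 ]
 [  0.           0.           1.        ]] [[ 0.61160981  0.79115777  0.00167978]
 [ 0.59930102 -0.46190549 -0.65382078]
 [-0.51649949  0.4008899  -0.75664759]] [-425.70339024 -219.23300014 1439.67892147]
top [[398.44616572   0.         256.64752102]
 [  0.         398.44616572 193.76109847]
 [  0.           0.           1.        ]] [[ 0.01374154 -0.99943147  0.03078798]
 [-0.98769182 -0.01836516 -0.15533057]
 [ 0.15580769 -0.02827456 -0.98738266]] [ 55.43357239 606.07125242 907.01410097]
```

View pics/scene0.png

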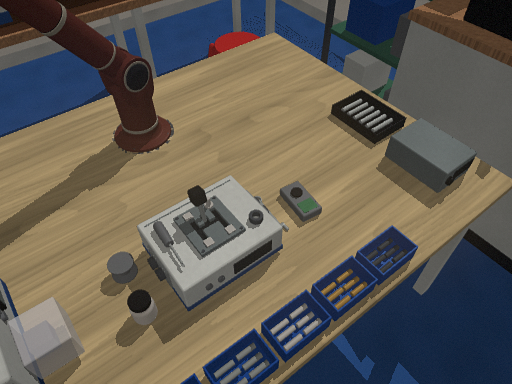

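View pics/top0.png

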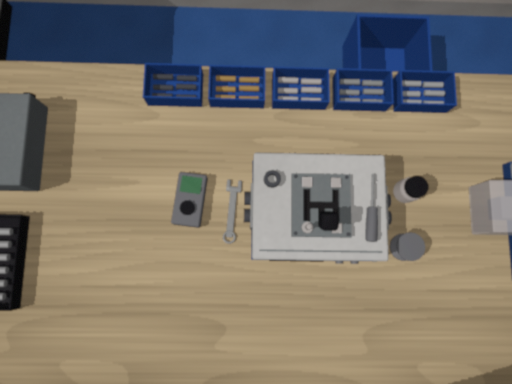

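```bash
python3 - <<'E'
import cv2, numpy as np
a=cv2.imread("pics/top0.png")[140:275,240:400]; b=cv2.imread("pics/scene0.png")[170:300,130:290]
cv2.imwrite("pics/topz.png",cv2.resize(a,None,fx=5,fy=4.44,interpolation=cv2.INTER_CUBIC)[:600])
cv2.imwrite("pics/scz.png",cv2.resize(b,None,fx=5,fy=4.6,interpolation=cv2.INTER_CUBIC)[:600])
E
```

```text
(no output)
```

View pics/topz.png

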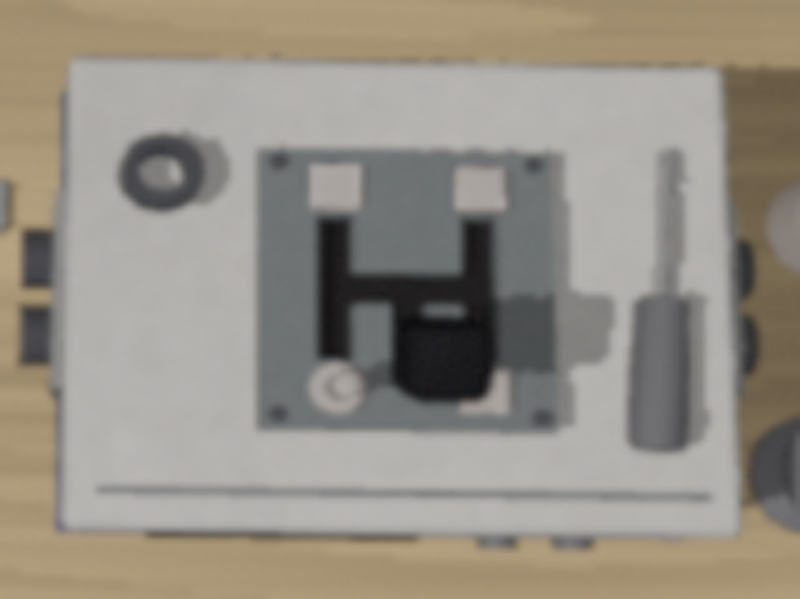

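View pics/scz.png

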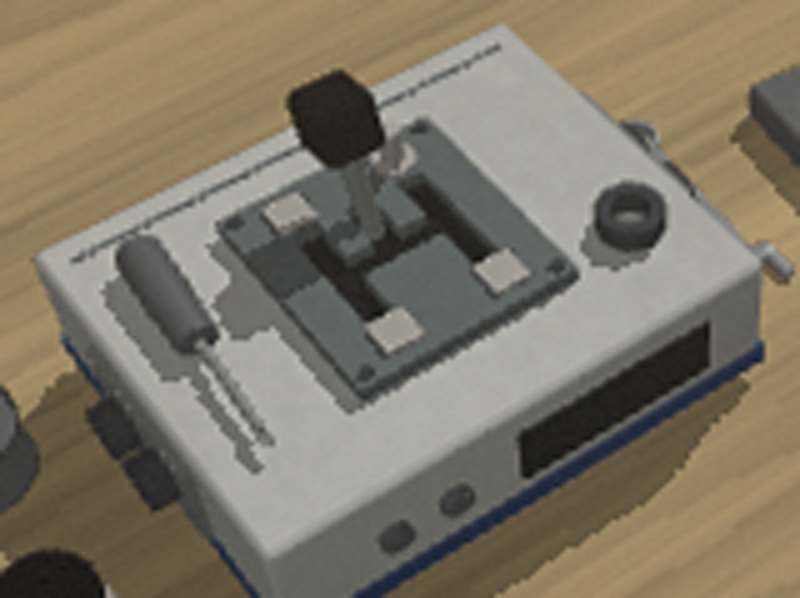

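```bash
cat > h.py <<'E'
import numpy as np, cv2
def ray(c,uv,z):
    K,R,t=c["camera_matrix"],c["R"],c["t"]
    d=R.T@np.linalg.solve(K,[uv[0],uv[1],1.]); o=-R.T@t
    return o+d*(z-o[2])/d[2]
def cloud(c):
    K,R,t=c["camera_matrix"],c["R"],c["t"]
    z=c["z_map"].astype(float); v,u=np.indices(z.shape)
    p=np.stack([(u-K[0,2])*z/K[0,0],(v-K[1,2])*z/K[1,1],z],-1)
    return (p-t)@R
E
python3 - <<'E'
from h import *
c=dict(np.load("/tmp/top0.npz")); s=dict(np.load("/tmp/scene0.npz"))
z=lambda x,y:(240+(x+.5)/5-.5,140+(y+.5)/4.44-.5)
print("plate TL,TR,BR,BL"); P=np.array([ray(c,z(*p),127) for p in[(258,150),(563,152),(558,431),(258,431)]]);print(P.round(1),P.mean(0))
P=np.array([ray(c,z(*p),115) for p in[(70,59),(722,68),(738,534),(56,529)]]);print("deck",P.round(1),P.mean(0))
B=np.array([ray(c,z(*p),131) for p in[(336,187),(480,189)]]);print("blanks",B.round(1))
print("pin disc",ray(c,z(334,387),131))
z2=lambda x,y:(130+(x+.5)/5-.5,170+(y+.5)/4.6-.5)
print("scene blanks +y,-y", ray(s,z2(502,271),131),ray(s,z2(396,330),131),"rear -y",ray(s,z2(290,213),131))
for n,k in(("top",c),("scene",s)):
    w=cloud(k); g=k["color"].max(2)
    m=(w[...,2]>165)&(w[...,2]<245)&(abs(w[...,0]-600)<120)&(abs(w[...,1]+120)<150)&(g<70)
    q=w[m];print(n,m.sum(),q.min(0),q.max(0),np.median(q,0))
    t=q[q[:,2]>q[:,2].max()-15]; print(t.mean(0),t.min(0),t.max(0))
w=cloud(c)
m=(abs(w[...,2]-115)<4); q=w[m]; q=q[(abs(q[:,0]-580)<200)]
r=cv2.minAreaRect(q[:,:2].astype(np.float32));print(r)
E
```

```text
plate TL,TR,BR,BL
[[ 639.4   -8.3  127. ]
 [ 641.1 -144.3  127. ]
 [ 502.  -138.8  127. ]
 [ 500.    -8.3  127. ]] [570.65529164 -74.94381747 127.        ]
deck [[ 687.4   75.3  115. ]
 [ 689.2 -221.6  115. ]
 [ 453.4 -220.1  115. ]
 [ 451.8   77.9  115. ]] [570.44292562 -72.12379434 115.        ]
blanks [[ 620.6  -42.2  131. ]
 [ 620.8 -105.9  131. ]]
pin disc [521.62828605 -40.78510731 131.        ]
scene blanks +y,-y [623.3638649  -41.40748441 131.        ] [ 623.37956052 -104.77797601  131.        ] rear -y [ 523.50556715 -105.31048824  131.        ]
top 362 [511.5328878  -91.11402847 184.75717905] [549.63167395 -55.15444021 220.74261777] [529.26175887 -70.21135958 214.50931349]
[528.45187924 -71.91204351 214.94233728] [511.5328878  -91.11402847 206.97904879] [545.56883528 -55.32588763 220.74261777]
scene 273 [515.24430632 -91.81191784 182.38238784] [552.84643566 -58.00769282 221.11151443] [543.00318522 -77.54239343 210.12439654]
[535.90957577 -75.90355772 214.27781904] [515.24430632 -91.81191784 206.19287054] [549.85875922 -58.16539042 221.11151443]
((571.6661376953125, -218.02749633789062), (239.09207153320312, 588.332275390625), 0.045372139662504196)
```

```bash
cat >> h.py <<'E'
from scipy.spatial.transform import Rotation as Ro
def rot(s):
    q=s["eef_rot"]; return Ro.from_quat([q[1],q[2],q[3],q[0]])
def togo(s,target):
    R=rot(s).as_matrix(); return (R.T@(np.array(target,float)-s["ee_pos"])).round(1)
E
python3 - <<'E'
from h import *
from workcell import robot
s=robot.state();R=rot(s).as_matrix();print(R.round(3))
D=np.array([[0,0,1],[0,1,0],[-1,0,0]],float) # x down
for a in range(0,360,90):
    T=Ro.from_euler('z',a,degrees=True).as_matrix()@D
    print(a,np.rad2deg(Ro.from_matrix(R.T@T).as_rotvec()).round(1))
print(togo(s,[470,-73.5,235]))
E
```

```text
[[-0.001  0.224 -0.975]
 [ 0.002 -0.975 -0.224]
 [-1.    -0.002  0.   ]]
0 [-167.1   -0.2    0. ]
90 [1.029e+02 1.000e-01 1.000e-01]
180 [12.9  0.   0.1]
270 [-77.1  -0.1   0.1]
[ -16.3 -472.5 -441.6]
```

```bash
python3 -m pendant '{"claw":[0,0,0,0,0,0,0,0],"offset":[[-10,-30,-28],[-20,-59,-55],[-22,-89,-83],[-22,-118,-110],[-22,-148,-138],[-22,-177,-165],[-22,-207,-193],[-22,-236,-221]],"dr":[[2,0,0],[4,0,0],[6,0,0],[8,0,0],[10,0,0],[12,0,0],[12.9,0,0],[12.9,0,0]]}'
python3 - <<'E'
from h import *
from workcell import robot
s=robot.state();print(rot(s).as_matrix().round(3),togo(s,[470,-73.5,235]),s["q"])
E
```

```text
time: 0.77
ee_pos: [308.4, -351.8, 240.5]
eef_rot: [0.0, -0.707, -0.0, 0.707]
contact_force: [0.0, -0.8, -0.6]
opening: 44.3
[[-0.    -0.    -1.   ]
 [ 0.001 -1.     0.   ]
 [-1.    -0.001  0.   ]] [   5.6 -278.3 -161.6] [ 0.81259324  0.30982425 -0.0108926   1.89501944  0.00398993  0.93745899
 -0.77107743]
```

```bash
python3 -m pendant '{"claw":[0,0,0,0,0,0,0,0],"offset":[[0,-35,-20],[0,-70,-40],[0,-105,-60],[0,-140,-80],[0,-175,-100],[0,-210,-120],[0,-245,-140],[0,-280,-162]],"dr":[[0,0,0],[0,0,0],[0,0,0],[0,0,0],[0,0,0],[0,0,0],[0,0,0],[0,0,0]]}'
python3 - <<'E'
from h import *
from workcell import robot
s=robot.state();print(rot(s).as_matrix().round(3),togo(s,[470,-73.5,190]),s["q"])
for n in("scene","top"):
    c=robot.camera(n); cv2.imwrite(f"pics/{n}1.png",cv2.resize(c["color"],None,fx=1.5,fy=1.5))
E
```

```text
time: 1.43
ee_pos: [469.9, -72.1, 240.6]
eef_rot: [-0.0, -0.707, -0.0, 0.707]
contact_force: [0.6, -0.4, 0.7]
opening: 0.3
[[-0.001  0.    -1.   ]
 [-0.    -1.    -0.   ]
 [-1.     0.     0.001]] [50.6  1.4 -0.2] [ 0.2150656   0.32496188 -0.14592327  1.87363717  0.05744049  0.94783942
 -1.52733871]
```

View pics/scene1.png

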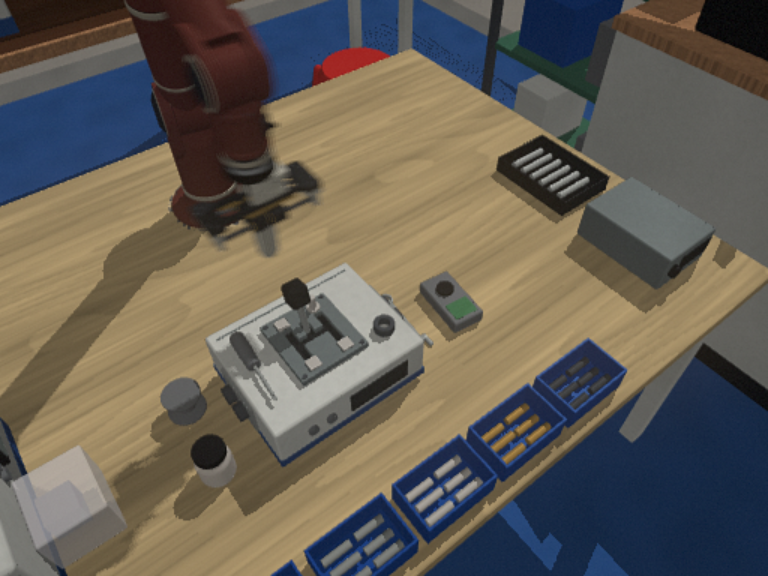

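View pics/top1.png

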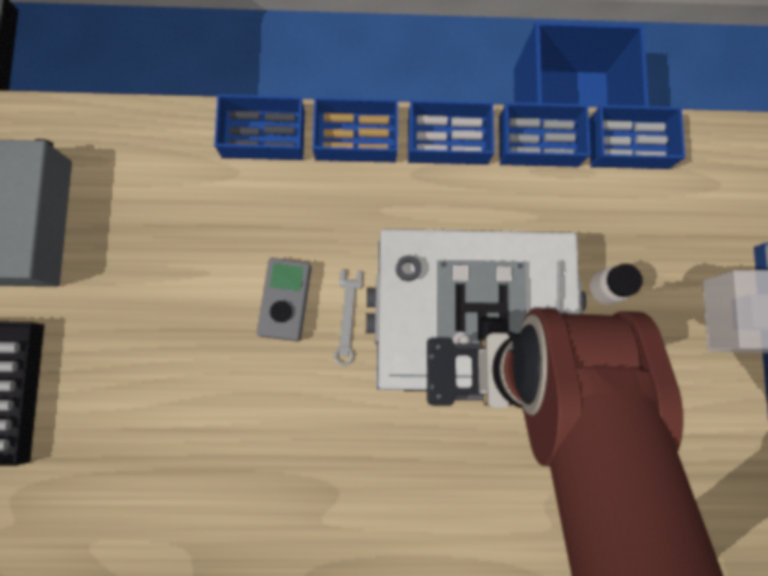

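```bash
python3 -m pendant '{"claw":[0,0,0,0,0,0,0,0],"offset":[[20,2,0],[40,2,0],[52,2,0],[52,2,-10],[52,2,-20],[52,2,-25],[52,2,-28],[52,2,-28]],"dr":[[0,0,0],[0,0,0],[0,0,0],[0,0,0],[0,0,0],[0,0,0],[0,0,0],[0,0,0]]}'
python3 -m pendant '{"claw":[0,0,0,0,0,0,0],"offset":[[0,0,-4],[0,0,-8],[0,0,-12],[0,0,-16],[0,0,-20],[0,0,-24],[0,0,-24]],"dr":[[0,0,0],[0,0,0],[0,0,0],[0,0,0],[0,0,0],[0,0,0],[0,0,0]]}'
```

```text
time: 2.2
ee_pos: [498.9, -76.0, 189.1]
eef_rot: [0.0, 0.708, 0.0, -0.707]
contact_force: [-0.1, -0.2, -0.1]
opening: 0.3
time: 2.78
ee_pos: [522.9, -75.8, 188.7]
eef_rot: [0.0, 0.707, 0.0, -0.707]
contact_force: [-2.6, -0.6, 0.7]
opening: 0.1
```

```bash
python3 -m pendant '{"claw":[0,0,0,0,0,0],"offset":[[0,0,-4],[0,0,-8],[0,0,-12],[0,0,-15],[0,0,-18],[0,0,-18]],"dr":[[0,0,0],[0,0,0],[0,0,0],[0,0,0],[0,0,0],[0,0,0]]}'
python3 -m pendant '{"claw":[0,0,0],"offset":[[0,0,-1],[0,0,-2],[0,0,-3]],"dr":[[0,0,0],[0,0,0],[0,0,0]]}'
```

```text
time: 3.28
ee_pos: [540.7, -75.8, 188.6]
eef_rot: [0.0, 0.707, 0.0, -0.707]
contact_force: [-1.3, -0.3, 1.0]
opening: 0.4
time: 3.53
ee_pos: [542.8, -75.8, 188.7]
eef_rot: [-0.0, -0.707, -0.0, 0.707]
contact_force: [-1.8, 0.3, 1.8]
opening: 0.6
```

```bash
python3 - <<'E'
from h import *
from workcell import robot
c=robot.camera("scene"); w=cloud(c); g=c["color"].max(2)
cv2.imwrite("pics/sc2.png",cv2.resize(c["color"][130:300,110:310],None,fx=3.5,fy=3.5,interpolation=cv2.INTER_CUBIC)[:600])
m=(w[...,2]>165)&(w[...,2]<225)&(abs(w[...,0]-572)<90)&(abs(w[...,1]+73)<60)&(g<70)
q=w[m];print(m.sum(),q.min(0),q.max(0))
E
```

```text
296 [548.81380733 -91.69486873 170.07246087] [587.30115388 -57.72075006 224.37353806]
```

View pics/sc2.png

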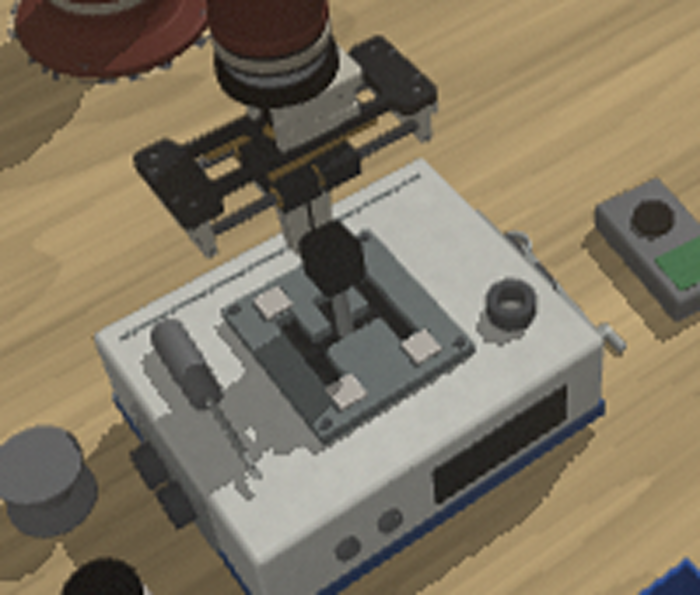

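```bash
python3 -m pendant '{"claw":[0,0,0,0],"offset":[[0,0,-1],[0,0,-2],[0,0,-2],[0,0,-2]],"dr":[[0,0,0],[0,0,0],[0,0,0],[0,0,0]]}'
python3 -m pendant '{"claw":[0,0,0],"offset":[[0,0,-1],[0,0,-2],[0,0,-2]],"dr":[[0,0,0],[0,0,0],[0,0,0]]}'
```

```text
time: 3.92
ee_pos: [545.0, -75.8, 188.7]
eef_rot: [0.0, 0.707, 0.0, -0.707]
contact_force: [-2.1, -0.4, 1.0]
opening: 0.8
time: 4.17
ee_pos: [546.9, -75.8, 188.7]
eef_rot: [-0.0, -0.707, -0.0, 0.707]
contact_force: [-2.6, -0.9, 2.2]
opening: 0.7
```

```bash
python3 -m pendant '{"claw":[0,0,0],"offset":[[0,0,-1],[0,0,-1],[0,0,-1]],"dr":[[0,0,0],[0,0,0],[0,0,0]]}'
python3 -m pendant '{"claw":[0,0,0],"offset":[[0,0,-1],[0,0,-1],[0,0,-1]],"dr":[[0,0,0],[0,0,0],[0,0,0]]}'
```

```text
time: 4.42
ee_pos: [547.9, -75.8, 188.7]
eef_rot: [-0.0, -0.707, -0.0, 0.707]
contact_force: [-2.5, 0.1, 1.5]
opening: 0.4
time: 4.67
ee_pos: [548.9, -75.8, 188.7]
eef_rot: [0.0, 0.707, 0.0, -0.707]
contact_force: [-2.2, 0.2, 1.9]
opening: 0.5
```

```bash
python3 -m pendant '{"claw":[0,0,0],"offset":[[0,0,-1],[0,0,-1],[0,0,-1]],"dr":[[0,0,0],[0,0,0],[0,0,0]]}'
python3 -m pendant '{"claw":[0,0,0],"offset":[[0,0,-1],[0,0,-1],[0,0,-1]],"dr":[[0,0,0],[0,0,0],[0,0,0]]}'; cat > look.py <<'E'
from h import *
import sys
from workcell import robot
c=robot.camera("scene"); w=cloud(c); g=c["color"].max(2)
cv2.imwrite("pics/%s.png"%sys.argv[1],cv2.resize(c["color"][130:300,110:310],None,fx=3.5,fy=3.5,interpolation=cv2.INTER_CUBIC)[:600])
m=(w[...,2]>165)&(w[...,2]<222)&(abs(w[...,0]-572)<90)&(abs(w[...,1]+73)<100)&(g<70)
n,l,st,_=cv2.connectedComponentsWithStats(m.astype(np.uint8)); k=1+st[1:,4].argmax()
q=w[l==k];print(len(q),q.min(0).round(1),q.max(0).round(1))
E
python3 look.py sc3
```

```text
time: 4.92
ee_pos: [549.6, -75.8, 188.7]
eef_rot: [-0.0, -0.707, -0.0, 0.707]
contact_force: [-3.4, -0.5, 3.7]
opening: 0.2
time: 5.17
ee_pos: [549.8, -75.8, 188.7]
eef_rot: [-0.0, -0.706, -0.0, 0.708]
contact_force: [-3.6, -0.5, 4.3]
opening: -0.0
269 [554.4 -91.8 168.3] [594.9 -56.5 222. ]
```

```bash
python3 -m pendant '{"claw":[0,0,0,0,0,0,0,0],"offset":[[0,0,10],[0,0,22],[0,20,22],[0,40,22],[0,60,22],[0,62,10],[8,62,-10],[8,62,-25]],"dr":[[0,0,0],[0,0,0],[0,0,0],[0,0,0],[0,0,0],[0,0,0],[0,0,0],[0,0,0]]}'
python3 look.py sc4
```

```text
time: 5.88
ee_pos: [577.9, -138.7, 179.9]
eef_rot: [-0.0, 0.708, -0.0, -0.706]
contact_force: [-0.7, 0.2, 0.8]
opening: 0.3
257 [562.6 -92.7 166.4] [594.4 -57.2 222. ]
```

View pics/sc4.png

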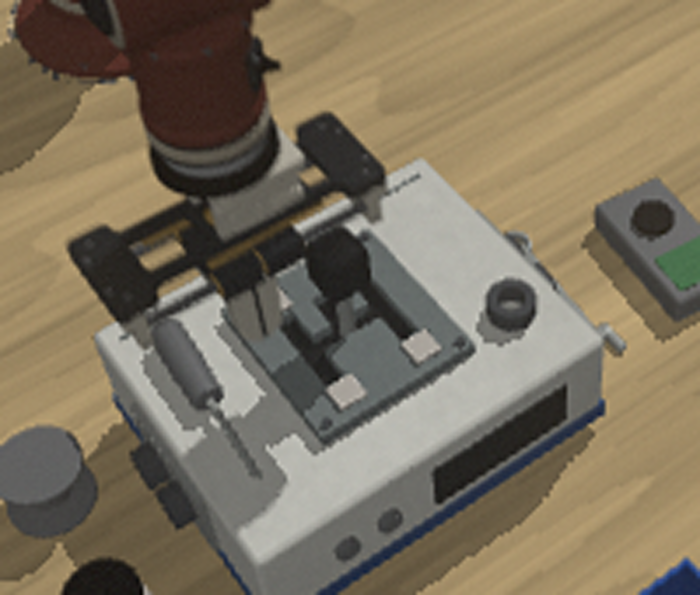

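```bash
python3 -m pendant '{"claw":[0,0,0,0,0,0,0,0],"offset":[[0,-10,1],[0,-20,2],[0,-26,2],[0,-30,2],[0,-34,2],[0,-38,2],[0,-42,2],[0,-46,2]],"dr":[[0,0,0],[0,0,0],[0,0,0],[0,0,0],[0,0,0],[0,0,0],[0,0,0],[0,0,0]]}'
python3 look.py sc5
```

```text
time: 6.6
ee_pos: [573.9, -92.2, 181.1]
eef_rot: [0.0, 0.707, -0.0, -0.707]
contact_force: [0.2, -1.5, 1.9]
opening: 0.5
220 [568.6 -78.2 182.4] [595.3 -42.4 221.9]
```

View pics/sc5.png

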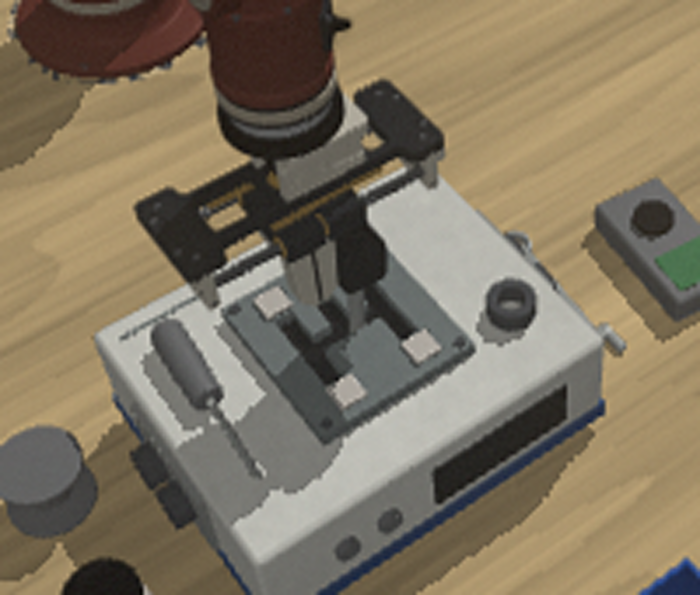

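```bash
python3 -m pendant '{"claw":[0,0,0,0,0,0,0,0],"offset":[[0,-4,0],[0,-8,0],[0,-12,0],[0,-16,0],[0,-19,0],[0,-22,0],[0,-24,0],[0,-26,0]],"dr":[[0,0,0],[0,0,0],[0,0,0],[0,0,0],[0,0,0],[0,0,0],[0,0,0],[0,0,0]]}'
python3 look.py sc6
```

```text
time: 7.32
ee_pos: [573.7, -65.6, 180.4]
eef_rot: [-0.0, -0.707, -0.0, 0.707]
contact_force: [-0.7, -0.8, -1.1]
opening: 0.6
234 [564.8 -51.8 179.4] [595.3 -13.7 220.2]
```

View pics/sc6.png

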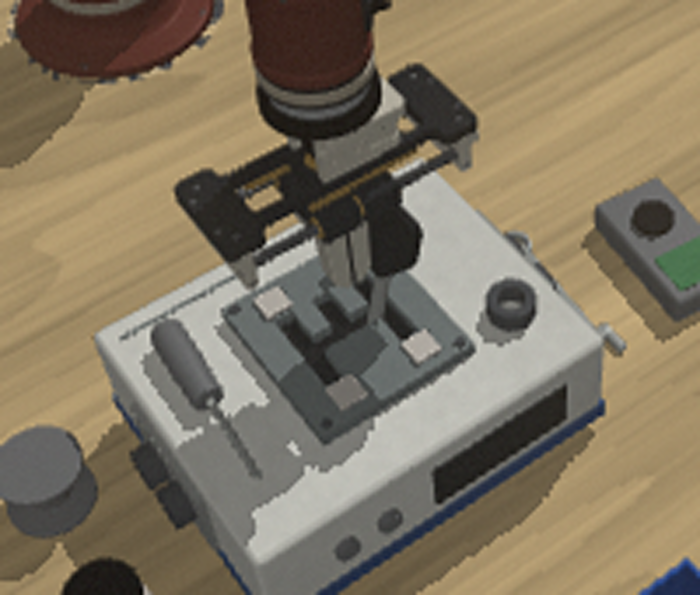

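```bash
python3 -m pendant '{"claw":[0,0,0,0,0],"offset":[[0,-3,0],[0,-6,0],[0,-8,0],[0,-10,0],[0,-10,0]],"dr":[[0,0,0],[0,0,0],[0,0,0],[0,0,0],[0,0,0]]}'
python3 -m pendant '{"claw":[0,0,0,0],"offset":[[0,-1,0],[0,-2,0],[0,-2,0],[0,-2,0]],"dr":[[0,0,0],[0,0,0],[0,0,0],[0,0,0]]}'
python3 look.py sc7
```

```text
time: 7.78
ee_pos: [573.9, -54.9, 180.7]
eef_rot: [0.0, 0.707, 0.001, -0.707]
contact_force: [-0.5, -0.8, 0.5]
opening: 0.6
time: 8.12
ee_pos: [573.9, -53.6, 180.7]
eef_rot: [0.0, 0.707, 0.0, -0.707]
contact_force: [-0.2, -0.6, 0.5]
opening: 0.7
236 [561.6 -39.9 176. ] [594.2  -0.9 218.3]
```

```bash
python3 -m pendant '{"claw":[0,0,0,0],"offset":[[0,-1,0],[0,-2,0],[0,-3,0],[0,-3,0]],"dr":[[0,0,0],[0,0,0],[0,0,0],[0,0,0]]}'
python3 -m pendant '{"claw":[0,0,0],"offset":[[0,-1,0],[0,-1,0],[0,-1,0]],"dr":[[0,0,0],[0,0,0],[0,0,0]]}'
python3 -m pendant '{"claw":[0,0,0],"offset":[[0,-1,0],[0,-1,0],[0,-1,0]],"dr":[[0,0,0],[0,0,0],[0,0,0]]}'
python3 look.py sc8
```

```text
time: 8.5
ee_pos: [573.8, -51.7, 180.6]
eef_rot: [-0.001, -0.707, 0.0, 0.707]
contact_force: [0.0, -3.3, -1.6]
opening: 0.4
time: 8.75
ee_pos: [573.8, -51.4, 180.6]
eef_rot: [-0.001, -0.707, 0.001, 0.707]
contact_force: [-0.3, -4.8, -2.1]
opening: 0.4
time: 9.0
ee_pos: [573.8, -51.2, 180.6]
eef_rot: [-0.001, -0.707, 0.001, 0.707]
contact_force: [0.2, -4.9, -1.4]
opening: 0.6
235 [559.7 -38.  166.2] [595.9   1.7 217.4]
```

View pics/sc8.png

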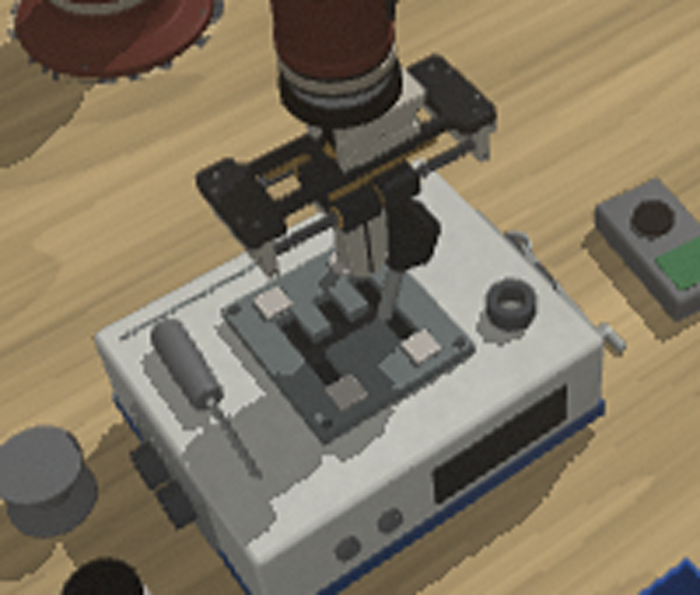

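```bash
python3 -m pendant '{"claw":[0,0,0,0,0,0,0,0],"offset":[[0,10,0],[0,20,0],[0,20,-20],[0,20,-40],[0,20,-50],[2,0,-50],[4,-20,-50],[6,-34,-50]],"dr":[[0,0,0],[0,0,0],[0,0,0],[0,0,0],[0,0,0],[0,0,0],[0,0,0],[0,0,0]]}'
python3 look.py sc9
```

```text
time: 9.72
ee_pos: [624.1, -11.7, 174.6]
eef_rot: [-0.001, 0.707, 0.002, -0.707]
contact_force: [0.3, 0.6, 0.2]
opening: 0.6
41 [576.5 -38.6 185.9] [594.5 -21.4 214.3]
```

View pics/sc9.png

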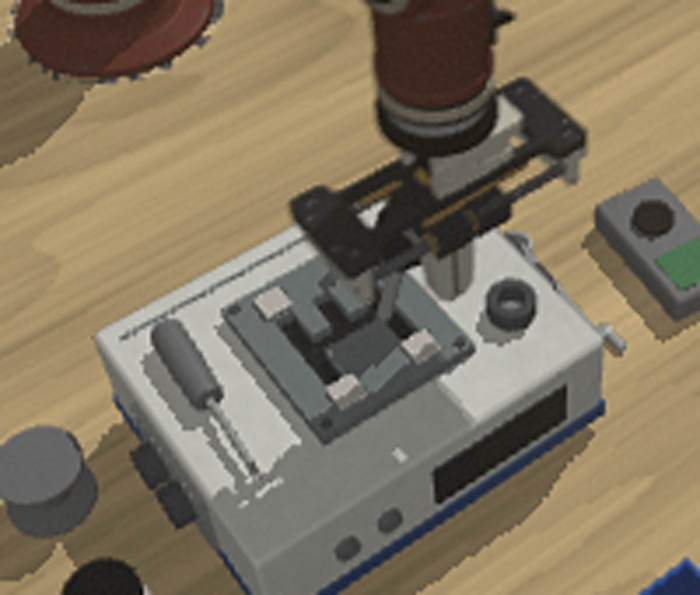

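```bash
python3 -m pendant '{"claw":[0,0,0,0,0,0,0,0],"offset":[[0,3,10],[0,5,20],[0,5,26],[0,5,30],[0,5,34],[0,5,38],[0,5,42],[0,5,46]],"dr":[[0,0,0],[0,0,0],[0,0,0],[0,0,0],[0,0,0],[0,0,0],[0,0,0],[0,0,0]]}'
python3 look.py sc10
```

```text
time: 10.43
ee_pos: [578.8, -19.9, 175.6]
eef_rot: [0.0, 0.708, 0.0, -0.706]
contact_force: [3.3, -0.8, 2.4]
opening: 0.4
49 [540.3 -39.3 166.5] [570.5 -31.4 219.9]
```

View pics/sc10.png

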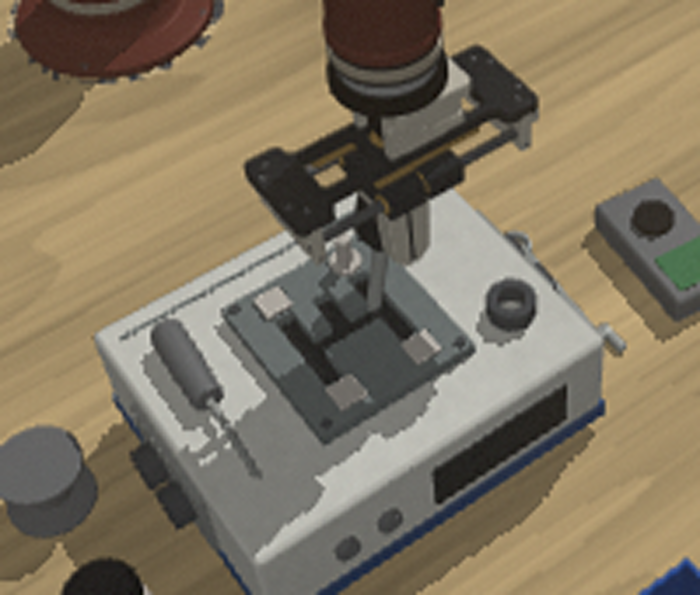

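```bash
python3 -m pendant '{"claw":[0,0,0,0,0,0,0],"offset":[[0,0,4],[0,0,8],[0,0,12],[0,0,15],[0,0,18],[0,0,20],[0,0,20]],"dr":[[0,0,0],[0,0,0],[0,0,0],[0,0,0],[0,0,0],[0,0,0],[0,0,0]]}'
python3 -m pendant '{"claw":[0,0,0,0],"offset":[[0,0,1],[0,0,2],[0,0,3],[0,0,3]],"dr":[[0,0,0],[0,0,0],[0,0,0],[0,0,0]]}'
python3 -m pendant '{"claw":[0,0,0,0],"offset":[[0,0,1],[0,0,2],[0,0,3],[0,0,3]],"dr":[[0,0,0],[0,0,0],[0,0,0],[0,0,0]]}'
python3 look.py sc11
```

```text
time: 11.07
ee_pos: [557.0, -19.9, 174.3]
eef_rot: [-0.0, -0.707, -0.0, 0.708]
contact_force: [1.2, -1.0, -0.6]
opening: 0.6
time: 11.4
ee_pos: [556.2, -19.6, 175.0]
eef_rot: [0.0, 0.708, 0.0, -0.706]
contact_force: [5.8, -0.5, -2.0]
opening: 0.7
time: 11.73
ee_pos: [555.6, -19.4, 175.5]
eef_rot: [0.0, 0.71, 0.001, -0.704]
contact_force: [7.9, -0.6, -3.9]
opening: 0.8
69 [515.5 -41.3 175.1] [548.1 -30.4 217.2]
```

View pics/sc11.png

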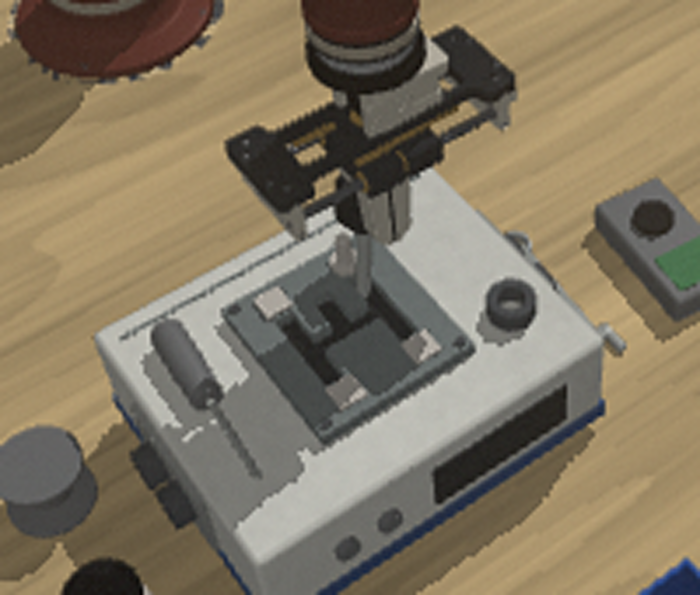

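```bash
python3 -m pendant '{"claw":[0,0,0,0,0,0,0,0],"offset":[[0,0,-10],[0,0,-25],[0,0,-45],[-10,0,-65],[-40,0,-80],[-75,0,-90],[-75,30,-90],[-75,40,-90]],"dr":[[0,0,0],[0,0,0],[0,0,0],[0,0,0],[0,0,0],[0,0,0],[0,0,0],[0,0,0]]}'
python3 look.py sc12
python3 - <<'E'
from h import *
from workcell import robot
c=robot.camera("top")
cv2.imwrite("pics/top12.png",cv2.resize(c["color"][140:275,240:400],None,fx=5,fy=4.44,interpolation=cv2.INTER_CUBIC)[:600])
E
```

```text
time: 12.45
ee_pos: [641.5, -63.0, 251.2]
eef_rot: [-0.0, -0.707, 0.002, 0.707]
contact_force: [0.0, -1.9, -0.5]
opening: 1.0
24 [517.7 -41.  174.7] [537.  -35.  195.1]
```

View pics/sc12.png

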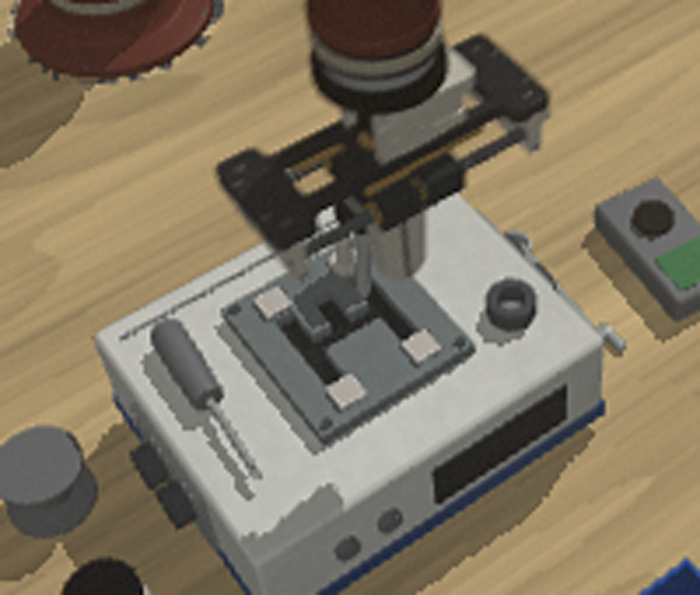

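View pics/top12.png

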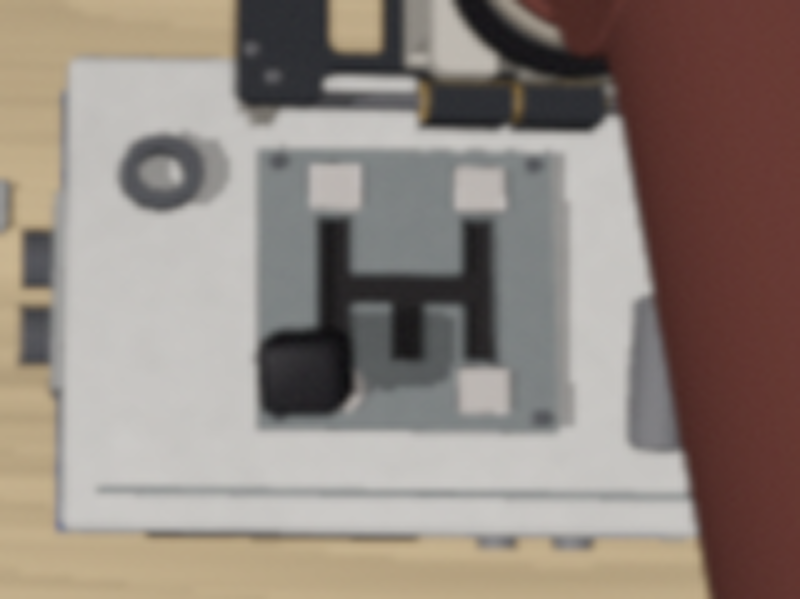

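```bash
cat > kn.py <<'E'
from h import *
from workcell import robot
c=robot.camera("top")
w=cloud(c); g=c["color"].max(2)
m=(w[...,2]>165)&(w[...,2]<225)&(abs(w[...,0]-530)<70)&(abs(w[...,1]+40)<90)&(g<90)
n,l,st,ct=cv2.connectedComponentsWithStats(m.astype(np.uint8)); k=1+st[1:,4].argmax()
q=w[l==k];print(len(q),q.min(0).round(1),q.max(0).round(1),np.median(q,0).round(1),st[k],ct[k])
# plane fit of top face
for z in(190,200,205): print(z,ray(c,ct[k],z).round(1))
cen,S,V=[np.median(q,0)]+list(np.linalg.svd(q-np.median(q,0))[1:]);print("normal",V[2].round(3),S.round(1))
E
python3 kn.py
```

```text
343 [504.3 -40.4 181.3] [543.4  -0.9 213. ] [523.3 -18.3 204. ] [292 214  19  20 343] [300.78425656 223.08163265]
190 [524.4 -20.3 190. ]
200 [523.5 -18.9 200. ]
205 [523.1 -18.2 205. ]
normal [ 0.015 -0.076  0.997] [206.1 184.4 116. ]
```

```bash
python3 -m pendant '{"claw":[0,0,0,0,0,0],"offset":[[0,30,0],[0,60,0],[0,95,0],[0,125,0],[0,140,0],[0,140,0]],"dr":[[0,0,0],[0,0,0],[0,0,0],[0,0,0],[0,0,0],[0,0,0]]}'
python3 - <<'E'
from h import *
from workcell import robot
for n in("scene","top"):
    c=robot.camera(n); np.savez(f"/tmp/{n}13.npz",**c)
    if n=="scene": cv2.imwrite("pics/sc13.png",cv2.resize(c["color"][190:265,170:270],None,fx=8,fy=8,interpolation=cv2.INTER_CUBIC)[:600])
    else: cv2.imwrite("pics/top13.png",cv2.resize(c["color"][170:242,285:365],None,fx=8,fy=8,interpolation=cv2.INTER_CUBIC)[:600])
E
```

```text
time: 13.1
ee_pos: [640.0, -203.5, 247.9]
eef_rot: [0.002, -0.706, 0.002, 0.709]
contact_force: [-0.1, -0.3, -0.8]
opening: 0.4
```

View pics/sc13.png

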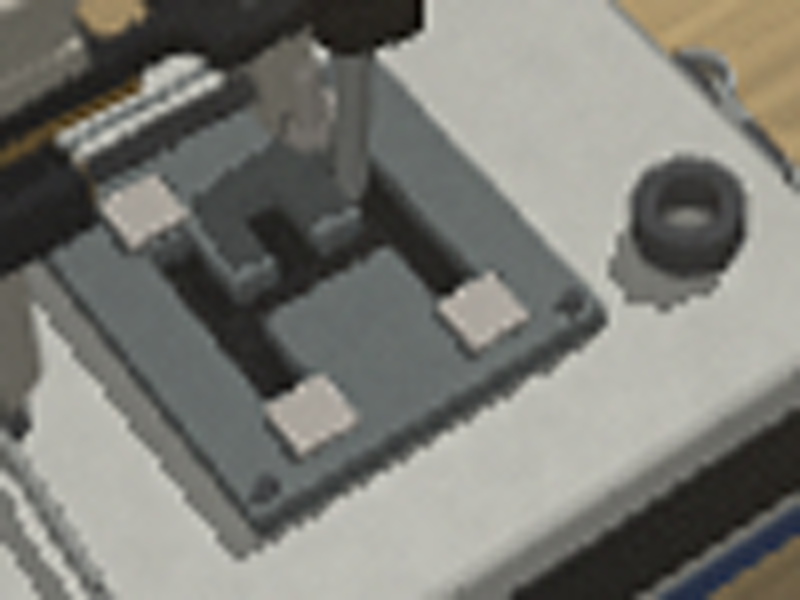

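View pics/top13.png

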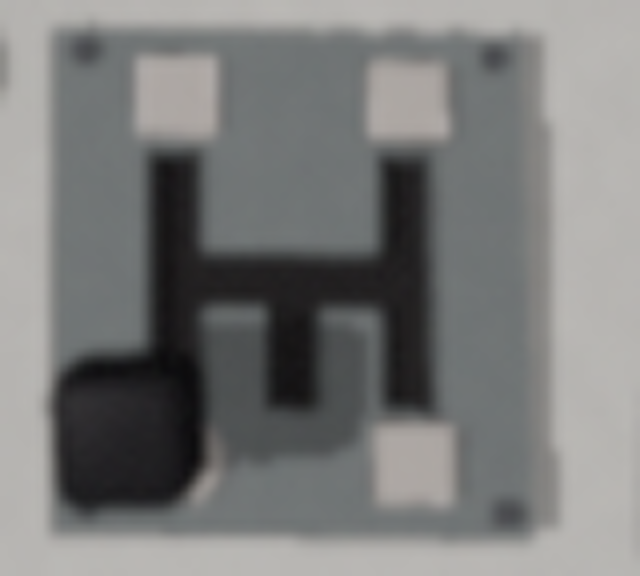

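```bash
python3 - <<'E'
from h import *
c=dict(np.load("/tmp/top13.npz")); s=dict(np.load("/tmp/scene13.npz"))
zt=lambda x,y:(285+(x+.5)/8-.5,170+(y+.5)/8-.5)
zs=lambda x,y:(170+(x+.5)/8-.5,190+(y+.5)/8-.5)
B=np.array([ray(c,zt(*p),131) for p in[(176,96),(408,102),(414,465)]])
print("top blanks",B.round(1)); ct=np.array([(B[0,0]+B[1,0]+2*B[2,0])/4, (B[0,1]+(B[1,1]+B[2,1])/2)/2]);print("centre",ct)
Bs=np.array([ray(s,zs(*p),131) for p in[(482,315),(312,416),(144,212)]])
print("scene blanks",Bs.round(1)); cs=np.array([((Bs[0,0]+Bs[1,0])/2+Bs[2,0])/2,(Bs[0,1]+(Bs[1,1]+Bs[2,1])/2)/2]);print(cs)
print("top face +y edge",ray(c,zt(57,430),196)[1]-ct[1],"-x edge",ray(c,zt(130,505),197)[0]-ct[0])
# predicted top face edges for neck
for nx in(-30,-28,-26,-24):
    ny=32; ta=np.array([nx,ny,106.]);a=ta/np.linalg.norm(ta)
    ex=np.array([1,0,-a[0]/a[2]]);ex/=np.linalg.norm(ex); ey=np.cross(a,ex)
    T=np.array([0,0,21])+200*a; print(nx,"pred -x edge",(T-18*ex).round(1),"+y edge",(T+18*ey).round(1))
o=-s["R"].T@s["t"]
for A,Bp in (((357,75),(349,190)),((356,75),(350,190)),((358,75),(348,190))):
    d=[ray(s,zs(*p),0)-o for p in(A,Bp)]; n=np.cross(*d);n/=np.linalg.norm(n)
    print("pivot miss",(n@(np.array([cs[0],cs[1],21])-o)).round(1),[ (yn,round(o[0]-(n[1]*(cs[1]+yn-o[1])+n[2]*(127-o[2]))/n[0]-cs[0],1)) for yn in(30,32,34)])
print("cam",o)
E
```

```text
top blanks [[ 620.9  -41.7  131. ]
 [ 620.5 -105.8  131. ]
 [ 520.7 -105.7  131. ]]
centre [570.71049217 -73.74982528]
scene blanks [[ 624.1  -42.5  131. ]
 [ 623.6 -105.6  131. ]
 [ 523.9 -105.6  131. ]]
[573.85581552 -74.06398638]
top face +y edge 72.48952018581983 -x edge -66.01623663515778
-30 pred -x edge [-69.6  55.8 200.9] +y edge [-50.9  73.1 201. ]
-28 pred -x edge [-66.4  56.  202. ] +y edge [-47.7  73.3 201.7]
-26 pred -x edge [-63.2  56.3 203.1] +y edge [-44.5  73.5 202.5]
-24 pred -x edge [-59.9  56.5 204.1] +y edge [-41.2  73.8 203.2]
pivot miss -3.8 [(30, np.float64(-23.7)), (32, np.float64(-26.4)), (34, np.float64(-29.1))]
pivot miss -1.9 [(30, np.float64(-23.2)), (32, np.float64(-26.0)), (34, np.float64(-28.8))]
pivot miss -5.7 [(30, np.float64(-24.1)), (32, np.float64(-26.7)), (34, np.float64(-29.4))]
cam [1135.34435788 -341.61911455  946.70557797]
```

The measurements put the neck about 26–28 mm in, where 30 mm is the stop. I'll push once more, gently, to confirm it is against the slot's end.

```bash
python3 -m pendant '{"claw":[0,0,0,0,0,0,0,0],"offset":[[0,-38,0],[0,-76,0],[0,-114,0],[0,-152,0],[0,-184,0],[20,-184,10],[50,-184,20],[66,-184,25]],"dr":[[0,0,0],[0,0,0],[0,0,0],[0,0,0],[0,0,0],[0,0,0],[0,0,0],[0,0,0]]}'
```

```text
time: 13.87
ee_pos: [613.6, -9.6, 181.5]
eef_rot: [-0.002, -0.705, -0.004, 0.709]
contact_force: [-1.1, 0.2, -0.3]
opening: 0.3
```

```bash
python3 -m pendant '{"claw":[0,0,0,0,0,0,0,0],"offset":[[0,4,15],[0,8,30],[0,8,40],[0,8,45],[0,8,50],[0,8,54],[0,8,57],[0,8,57]],"dr":[[0,0,0],[0,0,0],[0,0,0],[0,0,0],[0,0,0],[0,0,0],[0,0,0],[0,0,0]]}'
python3 -m pendant '{"claw":[0,0,0],"offset":[[0,0,1],[0,0,2],[0,0,2]],"dr":[[0,0,0],[0,0,0],[0,0,0]]}'
```

```text
time: 14.53
ee_pos: [559.5, -23.1, 183.8]
eef_rot: [-0.0, -0.707, -0.001, 0.707]
contact_force: [0.4, 0.4, -0.3]
opening: 0.1
time: 14.78
ee_pos: [557.9, -23.8, 183.6]
eef_rot: [-0.0, -0.707, -0.0, 0.707]
contact_force: [0.1, -0.8, -0.1]
opening: 0.2
```

```bash
python3 -m pendant '{"claw":[0,0,0,0],"offset":[[0,0,1],[0,0,2],[0,0,3],[0,0,3]],"dr":[[0,0,0],[0,0,0],[0,0,0],[0,0,0]]}'
python3 -m pendant '{"claw":[0,0,0,0],"offset":[[0,0,1],[0,0,2],[0,0,2],[0,0,2]],"dr":[[0,0,0],[0,0,0],[0,0,0],[0,0,0]]}'
python3 -m pendant '{"claw":[0,0,0,0],"offset":[[0,0,1],[0,0,2],[0,0,2],[0,0,2]],"dr":[[0,0,0],[0,0,0],[0,0,0],[0,0,0]]}'
```

```text
time: 15.12
ee_pos: [555.2, -23.8, 183.8]
eef_rot: [0.0, 0.708, 0.0, -0.707]
contact_force: [1.0, 0.2, -1.2]
opening: 0.3
time: 15.45
ee_pos: [554.3, -23.8, 184.1]
eef_rot: [0.0, 0.708, 0.0, -0.706]
contact_force: [4.1, -0.6, -1.8]
opening: 0.3
time: 15.78
ee_pos: [553.8, -23.7, 184.3]
eef_rot: [0.0, 0.71, 0.0, -0.705]
contact_force: [6.7, -0.5, -2.8]
opening: 0.3
```

```bash
python3 -m pendant '{"claw":[0,0,0,0,0,0,0,0],"offset":[[0,0,-10],[0,0,-25],[0,0,-50],[-20,0,-70],[-60,0,-80],[-65,35,-80],[-65,70,-80],[-65,105,-80]],"dr":[[0,0,0],[0,0,0],[0,0,0],[0,0,0],[0,0,0],[0,0,0],[0,0,0],[0,0,0]]}'
python3 -m pendant '{"claw":[0,0,0,0,0],"offset":[[0,30,0],[0,50,0],[0,50,0],[0,50,0],[0,50,0]],"dr":[[0,0,0],[0,0,0],[0,0,0],[0,0,0],[0,0,0]]}'
python3 kn.py
python3 - <<'E'
from h import *
from workcell import robot
c=robot.camera("top"); cv2.imwrite("pics/top14.png",cv2.resize(c["color"][140:275,160:440],None,fx=2.8,fy=2.8,interpolation=cv2.INTER_CUBIC))
E
```

```text
time: 16.45
ee_pos: [629.8, -128.9, 249.3]
eef_rot: [-0.001, -0.706, -0.001, 0.708]
contact_force: [-0.4, -1.0, -0.2]
opening: 0.7
time: 16.87
ee_pos: [630.2, -176.6, 248.2]
eef_rot: [0.0, -0.706, -0.002, 0.708]
contact_force: [0.9, 1.0, 0.2]
opening: 0.5
345 [504.3 -40.6 179.7] [543.5  -0.9 213.3] [523.2 -18.3 204.3] [292 214  19  20 345] [300.7826087  223.10724638]
190 [524.3 -20.3 190. ]
200 [523.5 -18.9 200. ]
205 [523.1 -18.2 205. ]
normal [ 0.003 -0.082  0.997] [205.  188.  118.8]
```

View pics/top14.png

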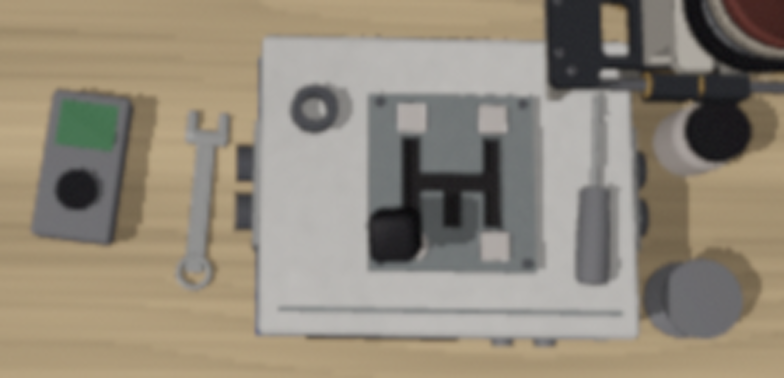

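The knob did not move under the second push, which stalled at about 7 N, so the lever is against the slot's end. In the last top picture the knob (395, 235) is over the pin's slot, the gripper is clear, and every loose part is in its place.

```bash
python3 -c "
from workcell import robot
print(robot.state()['contact_force'],robot.job_done())"
```

```text
the job is handed in; nothing more can be done
[0.65443922 0.41845754 0.83870959] None
```

The lever is in the slot with the pin (towards the robot, unit's +y side), up against its closed end as far as I can tell. I handed the job in at about 17 s; it gave no verdict.

**What I did:** With the fingers closed I pushed the knob +x out of park to the channel wall. I then pushed it +y to the channel's end and −x into the pin's slot. Contact forces in the readings stayed at about 8 N or less. The lever went into no other slot.

**Last checks:**
- **Second push:** it stalled at about 7 N, and the knob's measured position stayed the same to within 0.1 mm.
- **Neck position:** the top view's knob edge gives about −28 mm in x, and the scene view's stem line about −26 mm. The stop is −30 mm, and about −23.6 mm is needed, so the two views differ by 2 mm but both pass.
- **Fingers against the estimate:** they stalled about 5–7 mm short of where I expected. I put that down to my rough estimate of the finger thickness and did not resolve it.
- **Loose parts:** they looked unmoved in the last picture, though I did not measure them. The robot was clear of everything.

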